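Draw the batten out of the till and hold it over the glue tray

TASK

Take the batten out of the wooden till without forcing it: it is longer than the till's mouth, so slide it back into the deep pocket, tilt the other end up past the narrow lip and draw it out on the slant. Then hold it level and in line with the glue tray, all of it over the tray and about a hand's breadth above the bench, ready for brushing with glue; leave the glue bottle, sanding block and wax tin where they are. Finish while still holding it there in the gripper, with the batten touching nothing else.

Things in the scene. Friction and masses are not known exactly. Their poses are not given: they have to be found in the camera images.
- till: fixed wooden box, 158 x 408 x 74 mm (own x, y, z); origin at the centre of its underside, long axis = its y. Inside 140 mm wide, 390 mm long (y -195 to +195), floor 6 mm above the bench. Cover boards over both ends, underside 66 and top 74 mm above the bench. The open mouth between them is 220 mm long (y -85 to +135); along it the 9 mm side walls are 48 mm high.
- mouth (a point): the middle of the till's mouth (till y = +25 mm), level with the top of the cover boards (74 mm above the bench); axes as the till's
- pocket_edge (a point): middle of the lower edge, on the mouth's side, of the board over the deep pocket (till y = -85 mm, 66 mm above the bench); the pocket runs from here to the end wall at y = -195
- lip_edge (a point): middle of the upper edge, on the mouth's side, of the board that makes the narrow lip (till y = +135 mm, 74 mm above the bench); it runs from here to the end wall at y = +195
- batten: loose pale sawn batten lying flat on the till's floor, roughly along the till's y, both ends hidden under the covers; 36 x 300 x 22 mm (own x, y, z), about 0.13 kg (hidden variation); origin at the centre of its underside, long axis = its y, its +y end towards the lip
- end_lip (a point): centre of the batten's end face at its +y end (150 mm from its middle, 11 mm above its underside), the end that starts under the lip
- end_pocket (a point): centre of the batten's other end face (its -y end), the end that starts under the deep pocket
- glue_tray: fixed shallow open metal drip tray, 130 x 380 mm (own x, y), rim 31 mm above the bench; origin at the centre of its underside, long axis = its y. The batten may lie either way round over it.
- glue_bottle: bystander: standing yellow glue bottle with a red nozzle, 58 mm diameter, 166 mm high; origin at the centre of its foot
- sanding_block: bystander: sanding block, 60 x 106 x 33 mm; origin at the centre of its underside
- wax_tin: bystander: flat round tin, 80 mm diameter, 21 mm high; origin at the centre of its underside

How it is judged:
By the outcome, as a careful person would: the job done as asked, in the order asked, and still so for the second after the job is handed in, while the arm keeps its last pose, push and grip.
It also fails if it takes over 45 s, if anything falls off the work surface, if the arm or the gripper's body presses on something with over 40 N, if the wrist force passes 120 N, or if a joint passes its speed limit or range.

ROBOT

A 7-joint arm with a two-finger parallel gripper is mounted at the origin on a cart in front of the work surface, level with it; the furniture and walls round the work are solid. World frame = base frame: x ahead of the robot, y to its left, z up, the work surface at z = 0. Lengths are in m, angles in rad, forces in N, time in s.
With the tool pointing down it reaches from about 0.4 to 0.85 m from the base axis. Payload 10.4 kg.
Tool frame: the origin (TCP) lies midway between the tips of the shut fingers; the grasp point (between the pads) lies 19 mm behind it; z points along the fingers, y is the line along which they close (so a half turn about z gives the same grasp; the last joint's range is limited). The gripper opens to 87 mm and grips with 3 to 60 N. Pads are 19 mm wide; open, the fingers measure 117 mm over their backs; the gripper's body (75 mm by 190 mm) begins 51 mm behind the grasp point.
Start: joints at [1.26, 0.332, -0.065, 1.46, 0.022, 1.35, -0.088], TCP at [0.177, -0.599, 0.223] pointing down, gripper open.
Joint ranges: [-2.6, 2.6], [-0.5, 2.12], [-1.47, 1.34], [0.16, 2.42], [-1.27, 4.41], [0.06, 2.06], [-2.6, 2.6]. Speed limits (rad/s): [2.22, 2.22, 2.79, 2.79, 3.14, 3.14, 3.14].

INTERFACE

Orientations are given as a unit quaternion [x, y, z, w].
In Python, from bench import r gives the robot as it stands.
- The arm moves only by the tool apply_moves, never from a script. Its argument "steps" is a list of rows, each a list of 7 numbers: the turn, a rotation vector about the tool's x, y, z in rad, then the shift along the tool's x, y, z in mm, then the opening, from -1 (shut) to 1 (fully open). In form: [[ax, ay, az, x, y, z, claw], ...]. A call has 1 to 20 rows; each row is the pose to reach, as a shift and turn from the pose commanded when the call began, along the tool's axes at that moment; what a row does not reach only later rows make up. A row lasts 1/12 s, in which the tool goes at most 41.7 mm and 7.16 degrees, less where a joint would pass 70% of its speed; a pose out of reach is approached as far as the arm can. A call with a gripper value outside its range is refused whole. The fingers move at their own pace and stop on an object; "force" is the grip in N (left out, the last holds). Time passes only in rows, so rows that repeat a pose let the fingers close. It gives the time, the measured TCP pose, the force, the opening and the grip force at its end, in the units of the state.
- r.read_state(): the state, without advancing time (a new reading comes with each control period).
- r.camera(name): name is "side" or "top"; returns a dict with "pixels" (420x560x3 uint8, red, green, blue), "z_map" (420x560 float32, m along the optical axis (not along the pixel's ray), 0 where there is no reading), "fovy" (degrees; the focal length in pixels is half the picture's height over the tangent of half this angle, whatever the lens; pixels are square), "cx", "cy" (the principal point, pixels), "k1" (the pictures are not rectified: a ray, as slopes to the right and down, at radius r is drawn at 1 + k1 r^2 times it, then the intrinsics apply), "position" and "orientation" of the camera in the world. Camera axes: x right, y down, z forward; pixel columns grow to the right and rows downward; lengths in m; the calibration is good to about 2 mm. A picture is of the moment at which its call begins.
- r.close_job(): hands the job in; it is judged then, once.
The state is a dict: "time": time; "joint_positions": joint angles; "joint_vel": joint speeds; "joint_torque": joint torques, N m; "ee_pos": TCP position; "eef_rot": TCP orientation; "ft_force": force on the tool from outside, world axes, zero at the start; "torque": the same for the moment, N m; "width": finger opening in m; "grip_force": force on a finger pad.
Only numpy, scipy, OpenCV 4.12 (cv2) and the standard library are available. Lean on these libraries where they do the work, as an engineer would, in place of code of your own. Each camera call takes 0.05 s, during which the arm holds its last target. There are 200 camera calls.

## Working session

There is one attempt and no reset: what is moved stays moved. The work goes in short steps, Python scripts to look and compute and a tool call to move; the robot and the scene stay as the last step left them, time stands still between calls to the robot, and variables do not carry over. Pictures are saved under pics/ and viewed, at most 10 in all, crops included, and the job is handed in when it is done.

Besides the shell and the picture viewer there is one more tool, called after "Emit:" as name(argument=value, ...), one argument or row to a line, values as JSON. apply_moves: Moves the arm, as the interface text tells. Its arguments: {"type":"object","properties":{"steps":{"type":"array","items":{"type":"array","items":{"type":"number"}}},"force":{"type":"number"}},"required":["steps"]}

```bash
mkdir -p pics
cat > h.py <<'E'
import numpy as np, cv2
from scipy.spatial.transform import Rotation as R
from bench import r
def cam(n):
    c=r.camera(n); h,w=c['pixels'].shape[:2]
    f=h/2/np.tan(np.radians(c['fovy'])/2); c['f']=f
    c['Rm']=R.from_quat(c['orientation']).as_matrix(); return c
def ray(c,u,v):
    d=np.array([(u-c['cx'])/c['f'],(v-c['cy'])/c['f']],float); s=d.copy()
    for _ in range(20): s=d/(1+c['k1']*(s@s))
    return c['Rm']@np.array([s[0],s[1],1.])
def plane(c,u,v,z):
    d=ray(c,u,v); p=np.array(c['position']); return p+d*(z-p[2])/d[2]
def pt(c,u,v):
    return np.array(c['position'])+ray(c,u,v)*c['z_map'][int(round(v)),int(round(u))]
def cloud(c):
    h,w=c['z_map'].shape; u,v=np.meshgrid(np.arange(w),np.arange(h))
    d=np.stack([(u-c['cx'])/c['f'],(v-c['cy'])/c['f']],-1); s=d.copy()
    for _ in range(20): s=d/(1+c['k1']*(s**2).sum(-1,keepdims=True))
    q=np.concatenate([s,np.ones((h,w,1))],-1)@c['Rm'].T
    return np.array(c['position'])+q*c['z_map'][...,None]
def save(c,n): cv2.imwrite('pics/'+n,c['pixels'][:,:,::-1])
E
python3 - <<'E'
from h import *
for n in('top','side'):
    c=cam(n); save(c,n+'0.png'); print(n,c['position'],c['orientation'],c['fovy'],c['k1'],c['cx'],c['cy'])
s=r.read_state(); print(s['ee_pos'],s['eef_rot'],s['time'],s['width'])
print(R.from_quat(s['eef_rot']).as_matrix().round(3))
E
```

```text
top [ 0.47712596 -0.0013852   1.36885517] [-0.70255415  0.70825739 -0.0493193   0.04854633] 42.891485184538496 0.002096429501493038 281.9100789066995 205.72345758019785
side [0.50326346 0.73035563 0.74385318] [-0.09085327  0.91125857 -0.39939993  0.04281581] 52.74568267853043 -0.060990234205406814 276.22826149978323 216.0496806351657
[ 0.17731249 -0.59896917  0.22186149] [ 9.89663609e-01  1.43406989e-01 -9.89968432e-05 -6.05825791e-04] 0.1 0.08696202023086837
[[ 0.959  0.284 -0.   ]
 [ 0.284 -0.959  0.001]
 [-0.    -0.001 -1.   ]]
```

View pics/top0.png

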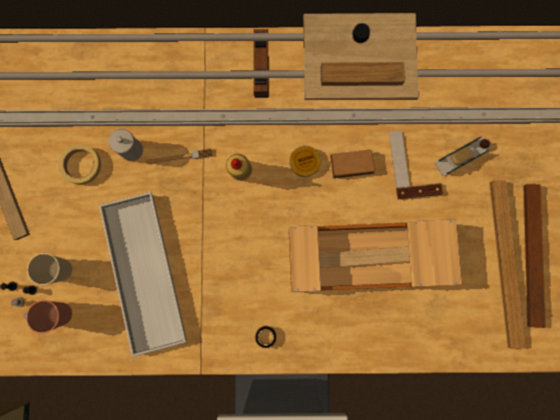

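View pics/side0.png

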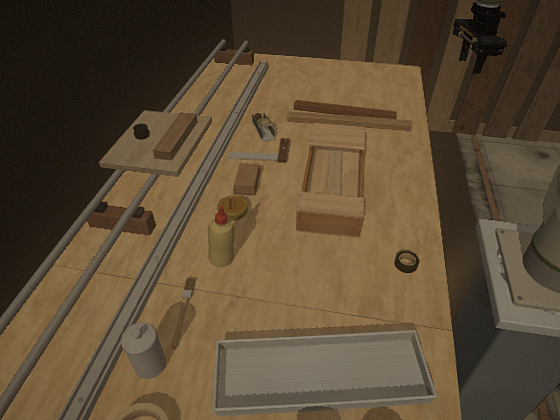

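The top view shows the till at u 290–460, v 222–292. Its lip board is on the left (u 292–319, world +y) and the pocket board on the right (u 411–460). The batten lies along v≈258 and the tray is at u 103–185, v 195–353. In the side view the bottle (221,240), tin (232,207) and block (247,178) stand beyond the till.

Run:
```python
from h import *
def rect(P):
    (c,(a,b),t)=cv2.minAreaRect((P[:,:2]*1000).astype(np.float32)); 
    if a<b: a,b,t=b,a,t+90
    return np.round(c,1),round(a,1),round(b,1),round(t%180,2)
for n in('top','side'):
    c=cam(n); P=cloud(c); Q=P.reshape(-1,3)[c['z_map'].ravel()>0]
    # till region from top view pixels
    lo=plane(c,0,0,0)
    def sel(x0,x1,y0,y1,z0,z1): 
        return Q[(Q[:,0]>x0)&(Q[:,0]<x1)&(Q[:,1]>y0)&(Q[:,1]<y1)&(Q[:,2]>z0)&(Q[:,2]<z1)]
    b=sel(.25,.5,-.46,.0,.064,.09); print(n,'covers',len(b),np.median(b[:,2]),rect(b))
    for nm,s in(('lip',b[b[:,1]>-.17]),('pocket',b[b[:,1]<-.25])): print(nm,len(s),rect(s),np.median(s[:,2]))
    a=sel(.1,.6,.2,.5,.02,.04); print('rim',len(a),np.median(a[:,2]),rect(a))
    m=sel(.25,.45,-.32,-.1,.018,.038); print('batten',len(m),np.median(m[:,2]),rect(m))
    for nm,uv in dict(bottle=(237,166),tin=(305,161),block=(352,164),batten=(365,258)).items():
        if n=='top': print(nm,pt(c,*uv).round(4))
```

```text
top covers 1359 0.07357801558449428 (array([ 475.2, -227.2]), 407.0, 47.7, 90.02)
lip 581 (array([475. , -57.7]), 67.7, 47.7, 89.59) 0.07360032662191651
pocket 778 (array([ 481.9, -370.6]), 119.4, 38.5, 91.98) 0.07354848076590748
rim 853 0.029756243121899173 (array([464.4, 338.8]), 311.1, 137.7, 14.32)
batten 0 nan (array([0., 0.]), 0.0, 0.0, 0.0)
bottle [0.7442 0.1015 0.1358]
tin [ 0.7812 -0.0641  0.0193]
block [ 0.7704 -0.1839  0.0283]
batten [ 0.5307 -0.2108  0.0236]
side covers 682 0.07330884844859409 (array([ 477., -225.]), 413.8, 47.0, 90.17)
lip 408 (array([476.9, -53.3]), 70.7, 47.0, 90.95) 0.0731953619926825
pocket 274 (array([ 484.6, -369. ]), 126.3, 34.6, 92.76) 0.07349605305524859
rim 1796 0.03002540938138537 (array([465.3, 341.5]), 310.5, 137.6, 14.6)
batten 0 nan (array([0., 0.]), 0.0, 0.0, 0.0)
  return _methods._mean(a, axis=axis, dtype=dtype,
  ret = ret.dtype.type(ret / rcount)
```

Run:
```python
from h import *
def rect(P):
    if len(P)<9: return len(P)
    (c,(a,b),t)=cv2.minAreaRect((P[:,:2]*1000).astype(np.float32)); 
    if a<b: a,b,t=b,a,t+90
    return np.round(c,1),round(a,1),round(b,1),round(t%180,2)
for n in('top','side'):
    c=cam(n); P=cloud(c); Q=P.reshape(-1,3)[c['z_map'].ravel()>0]
    def sel(x0,x1,y0,y1,z0,z1): 
        return Q[(Q[:,0]>x0)&(Q[:,0]<x1)&(Q[:,1]>y0)&(Q[:,1]<y1)&(Q[:,2]>z0)&(Q[:,2]<z1)]
    b=sel(.42,.65,-.46,.03,.066,.085); print(n,'covers',len(b),np.median(b[:,2]),rect(b))
    for nm,s in(('lip',b[b[:,1]>-.17]),('pocket',b[b[:,1]<-.25])): print(nm,len(s),rect(s),np.median(s[:,2]))
    a=sel(.2,.75,.2,.5,.024,.036); print('rim',len(a),np.median(a[:,2]),rect(a))
    m=sel(.47,.59,-.3,-.1,.017,.036); print('batten',len(m),np.median(m[:,2]),rect(m))
    for y in(-.28,-.24,-.2,-.16,-.12):
        s=m[abs(m[:,1]-y)<.008]
        if len(s): print(y,s[:,0].min().round(4),s[:,0].max().round(4),np.median(s[:,2]))
    f=sel(.47,.59,-.3,-.1,-.01,.014); print('floor',len(f),np.median(f[:,2]))
    t=cv2.resize(c['pixels'][205:310,275:475] if n=='top' else c['pixels'][115:245,280:385],None,fx=4,fy=4,interpolation=2)
    cv2.imwrite(f'pics/crop_{n}.png',t[:,:,::-1])
```

```text
top covers 5092 0.07349930805485294 (array([ 536.6, -225.3]), 408.4, 158.1, 91.99)
lip 1868 (array([530.8, -55.7]), 157.9, 69.0, 1.9) 0.07368267958746622
pocket 3224 (array([ 541.5, -369. ]), 158.0, 120.8, 2.05) 0.07339435992731735
rim 1095 0.029851589181626892 (array([541.5, 361. ]), 475.9, 153.2, 17.09)
batten 1153 0.02730950607887528 (array([ 533.3, -200. ]), 201.0, 36.0, 93.85)
-0.28 0.5202 0.5551 0.027443604440621328
-0.24 0.5178 0.553 0.027622681321722853
-0.2 0.5157 0.5508 0.0269598190734458
-0.16 0.5134 0.5486 0.02832483585116119
-0.12 0.5114 0.546 0.027580669739360797
floor 2577 0.005635580831337972
side covers 2556 0.07336155594980193 (array([ 539. , -222.6]), 416.5, 157.1, 92.17)
lip 1330 (array([532.5, -52.2]), 157.7, 74.4, 1.48) 0.07328538916290511
pocket 1226 (array([ 544.7, -366.6]), 155.6, 128.1, 2.49) 0.07348316669018817
rim 2219 0.030435488630438323 (array([541.8, 362.3]), 470.0, 143.7, 15.59)
batten 461 0.027127921050552284 (array([ 512.7, -222.1]), 158.8, 85.7, 92.88)
-0.28 0.5227 0.5586 0.027129608339842737
-0.24 0.4713 0.5562 0.027008474063420773
-0.2 0.518 0.5529 0.02727903405792864
-0.16 0.5149 0.5503 0.02684599604277843
floor 815 0.00527173432277761
```

View pics/crop_top.png

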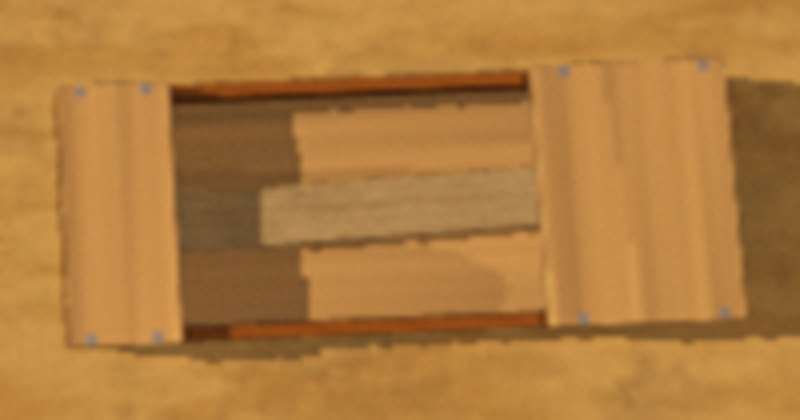

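The crop shows a mouth between the lip board (right edge u≈178) and the pocket board (left edge u≈535). The batten crosses it along v≈210, with both ends hidden. Sizes and heights agree with the text. Next I'll fit the tray and work out the approach.

```bash
cat >> h.py <<'E'
def tool(yaw,pitch=0):
    """tool R: z down, x-axis along world angle yaw (deg); pitch (deg) raises the +axis end"""
    a=np.radians(yaw); e=np.array([np.cos(a),np.sin(a),0]); p=np.radians(pitch)
    x=np.cos(p)*e+np.sin(p)*np.array([0,0,1]); z=np.sin(p)*e-np.cos(p)*np.array([0,0,1])
    return np.column_stack([x,np.cross(z,x),z])
def rel(p,Rt,p0=None,R0=None):
    s=r.read_state(); p0=np.array(s['ee_pos']) if p0 is None else np.array(p0); R0=R.from_quat(s['eef_rot']).as_matrix() if R0 is None else R0
    return np.r_[R.from_matrix(R0.T@Rt).as_rotvec().round(4),(R0.T@(np.array(p)-p0)*1000).round(1)]
E
python3 - <<'E'
from h import *
for n in('top','side'):
    c=cam(n); P=cloud(c)
    g=c['pixels'].astype(int); m=((P[...,2]>.025)&(P[...,2]<.037)&(P[...,0]>.2)&(P[...,0]<.8)&(P[...,1]>.2)&(P[...,1]<.46)&(c['z_map']>0)&(g.max(-1)-g.min(-1)<40)).astype(np.uint8)
    k,l,st,_=cv2.connectedComponentsWithStats(m); 
    Q=P[l==1+st[1:,4].argmax()]; print(n,len(Q),cv2.minAreaRect((Q[:,:2]*1000).astype(np.float32)),np.median(Q[:,2]))
print(rel([.5327,-.174,.2],tool(93.85))); print(rel([.5327,-.174,.2],tool(93.85-180)))
E
```

```text
top 35 ((310.0483703613281, 346.5299377441406), (48.428688049316406, 20.687902450561523), 75.41166687011719) 0.029994398042436643
side 2080 ((502.35101318359375, 350.8486328125), (385.8692626953125, 137.07017517089844), 14.441399574279785) 0.030549306907317386
[-1.0000e-04 -1.0000e-04 -1.3502e+00  4.6140e+02 -3.0690e+02  2.2500e+01]
[-1.0000e-04  1.0000e-04  1.7914e+00  4.6140e+02 -3.0690e+02  2.2500e+01]
```

Emit:
apply_moves(
  steps=[
    [0,0,-1.35,461,-307,22,0.35],
    [0,0,-1.35,461,-307,22,0.35],
    [0,0,-1.35,461,-307,22,0.35],
    [0,0,-1.35,461,-307,22,0.35],
    [0,0,-1.35,461,-307,22,0.35],
    [0,0,-1.35,461,-307,22,0.35],
    [0,0,-1.35,461,-307,22,0.35],
    [0,0,-1.35,461,-307,22,0.35],
    [0,0,-1.35,461,-307,22,0.35],
    [0,0,-1.35,461,-307,22,0.35],
    [0,0,-1.35,461,-307,22,0.35],
    [0,0,-1.35,461,-307,22,0.35],
    [0,0,-1.35,461,-307,22,0.35],
    [0,0,-1.35,461,-307,22,0.35],
    [0,0,-1.35,461,-307,22,0.35],
    [0,0,-1.35,461,-307,22,0.35],
  ],
)

```text
time: 1.73
ee_pos: [0.5326, -0.1734, 0.2004]
eef_rot: [0.682, 0.731, -0.0, -0.0]
ft_force: [-0.4, -1.6, -0.4]
width: 0.0584
grip_force: 0.0
```

Run:
```python
from h import *
s=r.read_state(); print(s['ee_pos'],s['joint_positions'],s['ft_force'],s['width'],s['time'])
print(rel([.5327,-.174,.0095],tool(93.85)))
c=cam('top'); P=cloud(c); Q=P[(P[...,2]>.024)&(P[...,2]<.037)&(P[...,0]>.27)&(P[...,0]<.73)&(P[...,1]>.25)&(P[...,1]<.45)&(c['z_map']>0)]
print(len(Q),cv2.minAreaRect((Q[:,:2]*1000).astype(np.float32)))
t=np.hstack([c['pixels'][190:320,260:480],cam('side')['pixels'][110:240,260:480]])
cv2.imwrite('pics/m1.png',cv2.resize(t,(792,234))[:,:,::-1])
```

```text
[ 0.53257358 -0.17339972  0.20038594] [ 0.71785028  0.25231775 -0.56495826  1.64279236  0.13959102  1.28729784
  0.19689639] [-0.38568471 -1.60860521 -0.39349695] 0.05841561717798761 1.7333
[-2.000e-04 -1.000e-04  1.700e-03 -6.000e-01  1.000e-01  1.909e+02]
970 ((500.93304443359375, 348.1146240234375), (386.41278076171875, 137.35475158691406), 14.239453315734863)
```

View pics/m1.png

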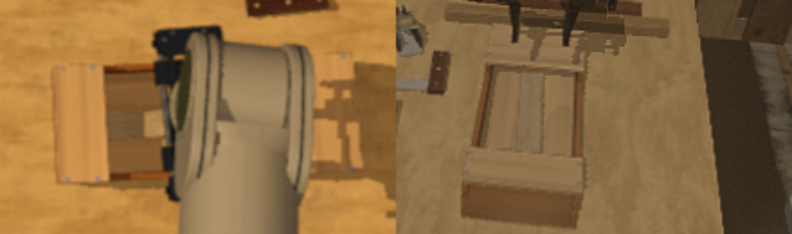

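Left half: the gripper is over the mouth and the lip end stays visible from the top (u≈105–170). Right half: the batten is between the fingers' line. I'll descend now.

Emit:
apply_moves(
  steps=[
    [0,0,0,0,0,40,0.35],
    [0,0,0,0,0,80,0.35],
    [0,0,0,0,0,120,0.35],
    [0,0,0,0,0,150,0.35],
    [0,0,0,0,0,170,0.35],
    [0,0,0,0,0,182,0.35],
    [0,0,0,0,0,190,0.35],
    [0,0,0,0,0,190,0.35],
    [0,0,0,0,0,190,0.35],
  ],
)

```text
time: 2.58
ee_pos: [0.5328, -0.1747, 0.0115]
eef_rot: [0.683, 0.73, 0.0, 0.001]
ft_force: [0.1, 0.5, 0.1]
width: 0.0587
grip_force: 0.0
```

Emit:
apply_moves(
  steps=[
    [0,0,0,0,0,0,-1],
    [0,0,0,0,0,0,-1],
    [0,0,0,0,0,0,-1],
    [0,0,0,0,0,0,-1],
    [0,0,0,0,0,0,-1],
    [0,0,0,0,0,0,-1],
    [0,0,0,0,0,0,-1],
    [0,0,0,0,0,0,-1],
    [0,0,0,0,0,0,-1],
    [0,0,0,0,0,0,-1],
  ],
  force=45,
)

```text
time: 3.42
ee_pos: [0.5327, -0.1742, 0.0111]
eef_rot: [0.683, 0.73, 0.0, 0.0]
ft_force: [-2.0, -0.3, 5.5]
width: 0.0357
grip_force: 45.0
```

Emit:
apply_moves(
  steps=[
    [0,0,0,0,0,-3,-1],
    [0,0,0,0,0,-6,-1],
    [0,0,0,-6,0,-6,-1],
    [0,0,0,-12,0,-6,-1],
    [0,0,0,-18,0,-6,-1],
    [0,0,0,-24,0,-6,-1],
    [0,0,0,-24,0,-6,-1],
  ],
)

```text
time: 4.0
ee_pos: [0.5337, -0.2002, 0.0164]
eef_rot: [0.684, 0.73, -0.0, 0.0]
ft_force: [0.0, -0.1, -0.7]
width: 0.0355
grip_force: 45.0
```

```bash
cat > look.py <<'E'
from h import *; import sys
c=cam('top'); P=cloud(c); s=r.read_state(); print(s['ee_pos'],s['ft_force'],s['torque'],s['width'])
# height profile along the batten line between gripper and lip
for y in np.arange(-.16,-.07,.005):
    x=.5344-(y+.2)*.0673
    m=(abs(P[...,0]-x)<.012)&(abs(P[...,1]-y)<.0025)&(c['z_map']>0)
    if m.any(): print(round(y,3),m.sum(),np.median(P[m][:,2]).round(4),c['pixels'][m].mean(0).round())
cv2.imwrite('pics/'+sys.argv[1],cv2.resize(c['pixels'][190:320,260:480],(792,468))[:,:,::-1])
E
python3 look.py s1.png
```

```text
[ 0.53369645 -0.19917251  0.01631472] [ 0.40916314 -0.01686455 -1.59167738] [ 0.06809908 -0.09930131 -0.01064581] 0.035371359760902145
-0.16 83 0.2505 [132. 108.  74.]
-0.155 75 0.4201 [145. 118.  80.]
-0.15 146 0.3878 [103.  85.  53.]
-0.145 19 0.0328 [175. 133.  79.]
-0.14 19 0.0333 [152. 114.  68.]
-0.135 21 0.0335 [119.  89.  53.]
-0.13 18 0.0326 [118.  88.  53.]
-0.125 20 0.0328 [116.  87.  52.]
-0.12 20 0.033 [115.  86.  51.]
-0.115 19 0.0331 [115.  86.  52.]
-0.11 17 0.0334 [114.  85.  51.]
-0.105 21 0.0329 [115.  86.  52.]
-0.1 21 0.032 [114.  85.  52.]
-0.095 17 0.0321 [128.  93.  54.]
-0.09 10 0.0714 [183. 129.  69.]
-0.085 23 0.0739 [211. 150.  80.]
-0.08 22 0.0735 [206. 147.  78.]
-0.075 22 0.0728 [206. 146.  78.]
```

Emit:
apply_moves(
  steps=[
    [0,0,0,-6,0,0,-1],
    [0,0,0,-12,0,0,-1],
    [0,0,0,-18,0,0,-1],
    [0,0,0,-24,0,0,-1],
    [0,0,0,-24,0,0,-1],
  ],
)

```text
time: 4.47
ee_pos: [0.5354, -0.2239, 0.0165]
eef_rot: [0.684, 0.73, -0.0, 0.0]
ft_force: [-0.1, -0.7, -0.5]
width: 0.0353
grip_force: 45.0
```

```bash
python3 look.py s2.png | grep -v '0.07[1-9]'
```

```text
[ 0.53541568 -0.22299721  0.01648011] [-0.01985821 -0.31452101 -1.70635817] [ 0.0171907  -0.04061802  0.03808445] 0.03570408955642097
-0.16 18 0.0334 [180. 136.  82.]
-0.155 20 0.033 [180. 137.  82.]
-0.15 19 0.0327 [178. 135.  81.]
-0.145 18 0.0327 [176. 133.  80.]
-0.14 21 0.0325 [162. 122.  73.]
-0.135 21 0.0322 [116.  87.  52.]
-0.13 19 0.0331 [115.  86.  52.]
-0.125 19 0.0341 [116.  87.  52.]
-0.12 20 0.0343 [114.  85.  51.]
-0.115 17 0.0339 [114.  86.  52.]
-0.11 21 0.0325 [108.  80.  48.]
-0.105 26 0.0093 [119.  82.  45.]
-0.1 17 0.0051 [135.  92.  49.]
-0.095 9 0.0057 [150. 103.  55.]
```

The end has appeared at world y≈−0.108, about 19 mm past the lip edge and roughly 12 mm from the end wall. Next is the tilt, about the pocket-end lower corner.

Emit:
apply_moves(
  steps=[
    [0,0.03,0,-4,0,-5,-1],
    [0,0.061,0,-4.6,0,-10.7,-1],
    [0,0.092,0,-5,0,-16,-1],
    [0,0.122,0,-6,0,-21.4,-1],
    [0,0.153,0,-7,0,-26.7,-1],
    [0,0.183,0,-8,0,-32,-1],
    [0,0.214,0,-9.3,0,-37.2,-1],
    [0,0.244,0,-10.7,0,-42.4,-1],
    [0,0.244,0,-10.7,0,-42.4,-1],
    [0,0.244,0,-10.7,0,-42.4,-1],
  ],
)

```text
time: 5.35
ee_pos: [0.5363, -0.233, 0.0588]
eef_rot: [0.678, 0.725, 0.083, -0.089]
ft_force: [-0.7, 0.7, -0.9]
width: 0.0358
grip_force: 45.0
```

Run:
```python
from h import *
s=r.read_state(); print(R.from_quat(s['eef_rot']).as_matrix().round(3),s['ft_force'],s['torque'])
for n in('top','side'):
    c=cam(n); P=cloud(c)
    if n=='top': t=c['pixels'][190:320,260:480]
    else: t=np.hstack([t,c['pixels'][110:240,260:480]])
    for y in np.arange(-.19,-.07,.01):
        x=.5344-(y+.2)*.0673
        m=(abs(P[...,0]-x)<.01)&(abs(P[...,1]-y)<.003)&(c['z_map']>0)
        if m.any(): print(n,round(y,3),np.median(P[m][:,2]).round(4))
cv2.imwrite('pics/tilt.png',cv2.resize(t,(792,234))[:,:,::-1])
```

```text
[[-0.064  0.998 -0.016]
 [ 0.968  0.066  0.24 ]
 [ 0.241  0.    -0.971]] [-0.65630462  0.72631989 -0.8501795 ] [-0.33629216 -0.10616851 -0.00113123]
top -0.19 0.0848
top -0.18 0.0892
top -0.17 0.0912
top -0.16 0.0931
top -0.15 0.0955
top -0.14 0.0996
top -0.13 0.101
top -0.12 0.0814
top -0.11 0.0051
top -0.1 0.0059
top -0.09 0.0742
top -0.08 0.0739
side -0.19 0.0065
side -0.18 0.0073
side -0.17 0.0898
side -0.16 0.0925
side -0.15 0.0954
side -0.14 0.0974
side -0.13 0.0999
side -0.12 0.0953
side -0.11 0.089
side -0.09 0.0717
side -0.08 0.0731
```

View pics/tilt.png

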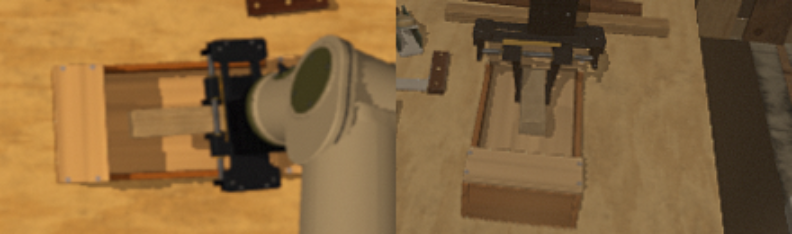

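The top view shows the batten's raised end (u≈130) clear of the lip board (u≈105). The side view shows it tilted up between the fingers with no contact forces. Now to draw it out along the slant, then lift.

Emit:
apply_moves(
  steps=[
    [0,0,0,8,0,0,-1],
    [0,0,0,20,0,0,-1],
    [0,0,0,35,0,0,-1],
    [0,0,0,50,0,0,-1],
    [0,0,0,65,0,0,-1],
    [0,0,0,80,0,0,-1],
    [0,0,0,95,0,0,-1],
    [0,0,0,110,0,0,-1],
    [0,0,0,125,0,0,-1],
    [0,0,0,140,0,0,-1],
    [0,0,0,140,0,0,-1],
    [0,0,0,145,0,-20,-1],
    [0,0,0,153,0,-55,-1],
    [0,0,0,162,0,-90,-1],
    [0,0,0,170,0,-120,-1],
    [0,0,0,176,0,-146,-1],
    [0,0,0,176,0,-146,-1],
  ],
)

```text
time: 6.87
ee_pos: [0.5294, -0.0979, 0.2486]
eef_rot: [0.678, 0.725, 0.085, -0.085]
ft_force: [0.9, -0.7, -1.2]
width: 0.0352
grip_force: 45.0
```

Run:
```python
from h import *
s=r.read_state(); print(s['joint_positions'],s['ft_force'])
yaw=194.3;a=np.radians(yaw)
p=np.array([.5015,.3495,.30])+.034*np.array([np.cos(a),np.sin(a),0]); print(p,rel(p,tool(yaw)))
```

```text
[ 0.81888863  0.25161991 -0.67271003  1.57746078 -0.08126435  1.41356004
  0.2399916 ] [ 0.8548297  -0.67609583 -1.1623388 ]
[0.46855347 0.34110203 0.3       ] [ 2.1600e-01 -1.6920e-01 -1.7436e+00  4.4160e+02 -3.1200e+01  5.5200e+01]
```

Emit:
apply_moves(
  steps=[
    [0,-0.1,0,4,0,-16,-1],
    [0,-0.2,0,8,0,-32,-1],
    [0,-0.244,0,12,0,-48,-1],
    [0,-0.244,0,12,0,-48,-1],
    [0,-0.244,0,12,0,-48,-1],
  ],
)

```text
time: 7.28
ee_pos: [0.5274, -0.0968, 0.2928]
eef_rot: [0.683, 0.731, 0.0, 0.0]
ft_force: [-0.0, -0.8, -1.4]
width: 0.0356
grip_force: 45.0
```

Run:
```python
from h import *
yaw=194.3
print(rel([.4686,.3411,.298],tool(yaw)))
```

```text
[ 1.0000e-03  8.0000e-04 -1.7522e+00  4.4090e+02 -2.8800e+01 -5.2000e+00]
```

Emit:
apply_moves(
  steps=[
    [0,0,-0.06,12,-1,-4,-1],
    [0,0,-0.16,38,-3,-4,-1],
    [0,0,-0.27,66,-4,-4,-1],
    [0,0,-0.38,96,-6,-4,-1],
    [0,0,-0.49,126,-8,-4,-1],
    [0,0,-0.6,156,-10,-4,-1],
    [0,0,-0.71,186,-12,-4,-1],
    [0,0,-0.82,216,-14,-4,-1],
    [0,0,-0.93,246,-16,-4,-1],
    [0,0,-1.04,276,-18,-4,-1],
    [0,0,-1.15,306,-20,-4,-1],
    [0,0,-1.26,336,-22,-4,-1],
    [0,0,-1.37,362,-24,-4,-1],
    [0,0,-1.48,388,-26,-4,-1],
    [0,0,-1.59,412,-28,-4,-1],
    [0,0,-1.68,430,-29,-4,-1],
    [0,0,-1.74,440,-29,-4,-1],
    [0,0,-1.752,441,-29,-4,-1],
    [0,0,-1.752,441,-29,-4,-1],
    [0,0,-1.752,441,-29,-4,-1],
  ],
)

```text
time: 8.95
ee_pos: [0.4694, 0.3391, 0.2955]
eef_rot: [-0.122, 0.993, -0.0, -0.001]
ft_force: [0.4, -0.7, -2.0]
width: 0.0357
grip_force: 45.0
```

Run:
```python
from h import *
s=r.read_state(); print(s['joint_positions'],s['ft_force'],s['torque'])
print(rel([.4686,.3411,.298],tool(194.3)))
c=cam('top'); d=cam('side'); t=np.hstack([c['pixels'][160:390,60:330],d['pixels'][190:420,170:440]])
cv2.imwrite('pics/tray.png',cv2.resize(t,(800,341))[:,:,::-1])
```

```text
[ 0.14203611  0.3941073  -1.11253623  1.42571051  0.35085077  1.5378568
  0.86428124] [ 0.37444203 -0.71532443 -2.00872338] [ 0.0536825  -0.09334659 -0.02998632]
[-4.0e-04 -1.9e-03 -5.3e-03  3.0e-01  2.2e+00 -2.5e+00]
```

View pics/tray.png

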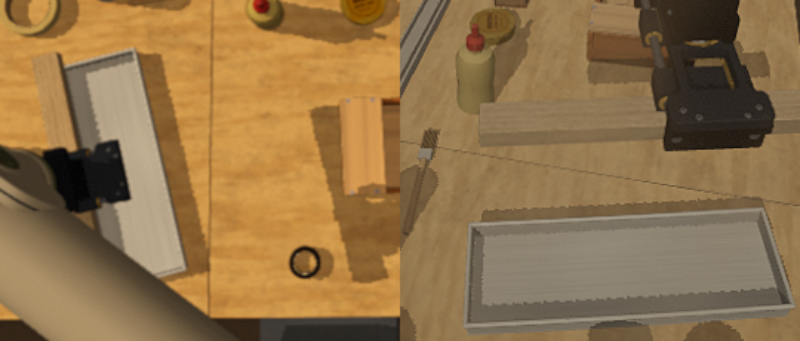

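Left: the batten is above the tray and parallel to it, with the sideways offset due to perspective. Right: it is level in the gripper. I'll lower it to about 90 mm.

Emit:
apply_moves(
  steps=[
    [0,0,-0.005,0,2,15,-1],
    [0,0,-0.005,0,2,45,-1],
    [0,0,-0.005,0,2,80,-1],
    [0,0,-0.005,0,2,115,-1],
    [0,0,-0.005,0,2,150,-1],
    [0,0,-0.005,0,2,180,-1],
    [0,0,-0.005,0,2,195,-1],
    [0,0,-0.005,0,2,200,-1],
    [0,0,-0.005,0,2,200,-1],
    [0,0,-0.005,0,2,200,-1],
    [0,0,-0.005,0,2,200,-1],
  ],
)

```text
time: 9.97
ee_pos: [0.4691, 0.3434, 0.0986]
eef_rot: [-0.126, 0.992, 0.001, 0.001]
ft_force: [0.1, 0.8, -0.1]
width: 0.0357
grip_force: 45.0
```

Run:
```python
from h import *
s=r.read_state(); print(s['ee_pos'],s['ft_force'],s['joint_vel'])
a=np.radians(14.3); C=np.array([.5015,.3495])
for n in('top','side'):
    c=cam(n); P=cloud(c)
    d=P[...,:2]-C; al=d@[np.cos(a),np.sin(a)]; ac=d@[-np.sin(a),np.cos(a)]
    m=(c['z_map']>0)&(abs(ac)<.05)&(abs(al)<.25)&(P[...,2]>.085)&(P[...,2]<.125)
    g=c['pixels'].astype(int); m&=(g[...,0]-g[...,2]>25)
    for lo in np.arange(-.2,.2,.03):
        k=m&(al>=lo)&(al<lo+.03)
        if k.sum()>5: print(n,lo.round(2),k.sum(),np.percentile(P[k][:,2],80).round(4),ac[k].min().round(3),ac[k].max().round(3))
    if m.any(): print(n,'along',al[m].min(),al[m].max())
    if n=='top': t=c['pixels'][160:390,60:330]
    else: t=np.hstack([t,c['pixels'][190:420,170:440]])
cv2.imwrite('pics/fin.png',cv2.resize(t,(800,341))[:,:,::-1])
```

```text
[0.46914573 0.34341091 0.09858205] [ 0.07494361  0.78380871 -0.11699824] [-0.00160666 -0.00174221  0.00105024  0.00381641  0.00063703 -0.00422641
 -0.00209986]
top 0.01 167 0.1174 -0.016 0.02
top 0.04 225 0.1172 -0.016 0.021
top 0.07 222 0.1173 -0.016 0.022
top 0.1 217 0.1167 -0.016 0.022
top 0.13 144 0.1175 -0.016 0.022
top along 0.012896468625797151 0.14993766923463409
side -0.17 109 0.1163 -0.014 0.023
side -0.14 452 0.1166 -0.014 0.023
side -0.11 210 0.1168 -0.013 0.023
side -0.02 223 0.1161 -0.021 0.024
side 0.01 449 0.1162 -0.013 0.025
side 0.04 456 0.1163 -0.013 0.025
side 0.07 451 0.1163 -0.014 0.025
side 0.1 463 0.1163 -0.012 0.025
side 0.13 328 0.1162 -0.012 0.024
side along -0.14802602433639037 0.15175683624238653
```

View pics/fin.png

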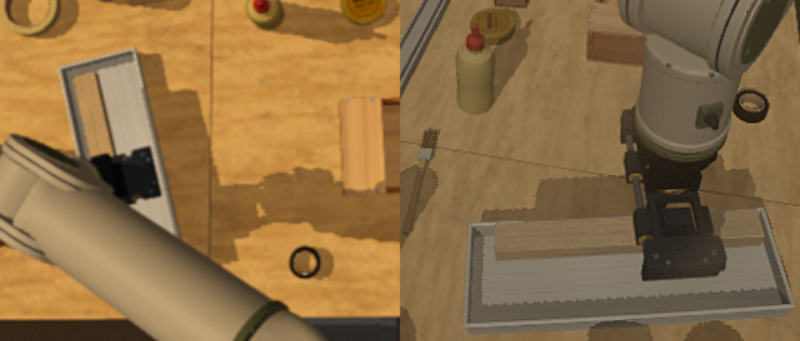

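The batten is level, with its underside about 95 mm up. It is centred over the tray to about 4 mm across, lying −148 to +152 mm along it, and in line with it. The bystanders are untouched, so I'm handing in.

```bash
python3 -c "
from bench import r
print(r.close_job())"
```

```text
the job is handed in; nothing more can be done
None
```

The batten came out of the till on the slant with no sign of forcing, and I handed the job in with it held level and in line over the glue tray, its underside about 95 mm above the bench and touching only the gripper; no verdict came back.

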